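Dial open the token strongbox

TASK

Open the locked token drawer of the strongbox: turn its dial right (clockwise) to 3, left to 1, pausing about half a second on each, then slowly right again until you feel it take up the bolt somewhere past 3, and a little further to draw the bolt clear, without forcing the dial hard. Then pull the drawer most of the way out or fully by its handle, without wrenching it against the bolt, and leave it open and still, with the dial left where it drew the bolt. Leave the things lying around where they are.

Things in the scene. Friction and masses are not known exactly. Their poses are not given: they have to be found in the camera images.
- strongbox: Grey steel strongbox, fixed to the bench: 200 mm deep (its x), 300 mm wide (its y), 110 mm tall. Origin: centre of its underside; its x axis points away from the drawer front, y to the left of someone facing the drawer, z up. The dial is on its top (axis vertical, at x = +15 mm, y = +50 mm in this frame), the blue-fronted drawer in its front (-x).
- red_mark (a point): The red mark on the black ring (124 mm across) round the dial, 52 mm from the dial's axis on the side away from the drawer (+x of the box): number 0. The ring has twelve marks 30 degrees apart, numbered 0 to 11 CLOCKWISE seen from above; the rest are white, 3, 6 and 9 longer. No digits. Axes as the strongbox's.
- dial (a joint): Angle of the dial (rad), growing clockwise (to the right) seen from above: n x 0.5236 with the orange pointer at number n (0 = red mark). It starts between numbers 0 and 1.6. It turns freely with a light drag of 0.08 N m, and stays where it is left.
- lock (a point): Dial axis on the box top. Inside, turned right past 3 (at 1.8 to 2.8 rad, hidden, varies) the dial meets the bolt lever: its moment jumps by 0.25 N m, then rises 0.8 N m per rad. The bolt clears the drawer 0.15 rad after the meeting; 0.18 to 0.26 rad is right. 0.5 N m above free drag (0.3 rad past it) spoils the lock. Lever and bolt stay put when the dial is let go. Axes as the strongbox's.
- dial_grip (a point): Point on the dial's axis at the height to grip, 146 mm above the bench. The dial is a dark disc 82 mm across with an aluminium bar across it to hold: 56 mm long, 16 mm wide, its top 10 mm above this point and the disc's top 24 mm below it. The orange pointer line lies along one half of the bar. The point turns with the dial: x along the pointer, z up.
- drawer (a joint): How far the drawer is out (m): 0 shut, 0.09 at its stop; it slides to the strongbox's -x. Unlocked it drags with about 2 N and stays where it is left; locked it has about 2 mm of play and then meets the bolt.
- drawer_handle (a point): Centre of the drawer's level steel bar handle, 84 mm above the bench (26 mm below the box top); moves with the drawer. Bar: 110 mm long (box y), 10 mm thick (box x), 16 mm tall, its middle 40 mm in front of the blue drawer front, on an arm near each end (88 mm clear between the arms). Axes as the strongbox's.
- screw_jar: Bystander, to be left alone: clear jar of screws with a red cap, 60 mm across, 75 mm tall, standing to the left of the strongbox. Origin: centre of its underside.
- screwdriver: Bystander, to be left alone: green-handled screwdriver lying to the right of the strongbox. Origin: middle of its length, on its underside.
- solder_spool: Bystander, to be left alone: blue spool, 48 mm across, 30 mm tall, standing on the strongbox's top in its far right corner. Origin: centre of its underside.
- multimeter: Bystander, to be left alone: orange multimeter, 150 x 80 x 35 mm, lying on the bench to the left. Origin: centre of its underside.
- game_board: Bystander, to be left alone: green circuit board, 200 x 130 x 5 mm, lying on the bench to the right. Origin: centre of its underside.
- joystick: Bystander, to be left alone: arcade joystick with a red ball top, 95 x 60 mm, 110 mm tall, on the bench to the right. Origin: centre of its underside.
- wrench: Bystander, to be left alone: steel wrench lying on the bench to the left. Origin: middle of its length, on its underside.

How it is judged:
By the outcome, as a careful person would: the job done as asked, in the order asked, and still so for the second after the job is handed in, with the robot touching nothing.
It also fails if it takes over 72 s, if anything falls off the work surface, if the arm or the gripper's body presses on something with over 40 N, if the wrist force passes 120 N, or if a joint passes its speed limit or range.

ROBOT

A 6-joint arm with a two-finger parallel gripper is mounted at the origin on the work surface. World frame = base frame: x ahead of the robot, y to its left, z up, the work surface at z = 0. Lengths are in mm, angles in rad, forces in N, time in s.
With the tool pointing down it reaches from about 250 to 775 mm from the base axis. Payload 4 kg.
Tool frame: the origin (TCP) lies midway between the tips of the shut fingers; the grasp point (between the pads) lies 19 mm behind it; z points along the fingers, y is the line along which they close (so a half turn about z gives the same grasp; the last joint's range is limited). The gripper opens to 85 mm and grips with 20 to 120 N. Pads are 22 mm wide; open, the fingers measure 114 mm over their backs; the gripper's body (76 mm by 85 mm) begins 54 mm behind the grasp point. The pads swing forward as they close: fully open they stand 13 mm farther back than shut.
Start: joints at [-1.293, 0.087, 1.371, -0, 1.684, -0.103], TCP at [204.413, -510.62, 231.341] pointing down, gripper open.
Joint ranges: [-3.1, 3.1], [-0.76, 2.03], [0.27, 2.55], [-1.08, 4.22], [0.17, 2.65], [-2.57, 2.57]. Speed limits (rad/s): [2.79, 2.79, 3.14, 3.14, 3.14, 3.14].

INTERFACE

Orientations are given as a 3x3 rotation matrix whose columns are the frame's x, y, z axes.
In Python, from plant import robot, eyes gives the robot as it stands.
- The arm moves only by the tool arm_command, never from a script. Its arguments are lists of equal length, an entry for each row: "xyz": the shift along the tool's x, y, z in m, a list of three; "rot": the turn, a rotation vector about the tool's x, y, z in degrees, a list of three; "hand": the opening, from -1 (shut) to 1 (fully open), so that 0 is half open. In form: {"xyz": [[tx, ty, tz], ...], "rot": [[rx, ry, rz], ...], "hand": [hand, ...]}. A call has 1 to 5 rows; each row shifts and turns the commanded pose from where the row before left it, along the tool's axes as they then stand; what a row does not reach is not made up. A row lasts 1/10 s, in which the tool goes at most 50 mm and 8.59 degrees, less where a joint would pass 70% of its speed; a pose out of reach is approached as far as the arm can. A call with a gripper value outside its range is refused whole. The fingers move at their own pace and stop on an object; the grip force is fixed at half the most. Time passes only in rows, so rows that do not move let the fingers close. It gives the time, the measured TCP pose, the force, the opening and the grip force at its end, in the units of the state.
- robot.read_state(): the state, without advancing time (a new reading comes with each control period).
- eyes.get_image(name): name is "side" or "top"; returns the picture (400x640x3 uint8, red, green, blue); there is no depth.
- eyes.calibration(name): a dict with "camera_matrix" (3x3 intrinsics, pixels), "dist" ([k1, k2, p1, p2, k3] as OpenCV has them; the pictures are not rectified), "world_from_camera" (4x4, takes a point from camera to world coordinates). Camera axes: x right, y up, looking along -z (the intrinsics and any distortion apply to the point x, -y, -z); pixel columns grow to the right and rows downward; lengths in mm; the calibration is good to about 2 mm. A picture is of the moment at which its call begins. calibration takes no time and is no camera call.
- robot.job_done(): hands the job in; it is judged then, once.
The state is a dict: "clock": time; "joint_positions": joint angles; "dq": joint speeds; "joint_efforts": joint torques, N m; "ee_pos": TCP position; "tcp_rot": TCP orientation; "contact_force": force on the tool from outside, world axes, zero at the start; "moment": the same for the moment, N m; "finger_gap": opening from 0.0 (shut) to 1.0 (fully open); "grip_force": force on a finger pad.
Only numpy, scipy, OpenCV 4.12 (cv2) and the standard library are available. Lean on these libraries where they do the work, as an engineer would, in place of code of your own. Each camera call takes 0.05 s, during which the arm holds its last target. There are 200 camera calls.

## Working session

There is one attempt and no reset: what is moved stays moved. The work goes in short steps, Python scripts to look and compute and a tool call to move; the robot and the scene stay as the last step left them, time stands still between calls to the robot, and variables do not carry over. Pictures are saved under pics/ and viewed, at most 10 in all, crops included, and the job is handed in when it is done.

Besides the shell and the picture viewer there is one more tool, called after "Call:" as a command line: name --argument value ..., lists and objects as JSON in quotes. arm_command: Moves the arm, as the interface text tells. Its arguments: {"type":"object","properties":{"xyz":{"type":"array","items":{"type":"array","items":{"type":"number"}}},"rot":{"type":"array","items":{"type":"array","items":{"type":"number"}}},"hand":{"type":"array","items":{"type":"number"}}},"required":["xyz","rot","hand"]}

```bash
mkdir -p pics; python3 - <<'E'
from plant import robot, eyes
import cv2
for n in("top","side"):
    cv2.imwrite(f"pics/{n}0.png",eyes.get_image(n)[:,:,::-1]); c=eyes.calibration(n); print(n,c)
print(robot.read_state())
E
```

```text
top {'camera_matrix': array([[513.33170651,   0.        , 317.92318233],
       [  0.        , 513.33170651, 207.4843486 ],
       [  0.        ,   0.        ,   1.        ]]), 'dist': array([-0.00026181,  0.        ,  0.        ,  0.        ,  0.        ]), 'world_from_camera': array([[-1.71558209e-02,  9.79901311e-01, -1.98743803e-01,
         2.64104153e+02],
       [-9.99797166e-01, -1.89099260e-02, -6.93113518e-03,
        -1.57948543e+01],
       [-1.05500591e-02,  1.98584582e-01,  9.80026969e-01,
         1.59978755e+03],
       [ 0.00000000e+00,  0.00000000e+00,  0.00000000e+00,
         1.00000000e+00]])}
side {'camera_matrix': array([[396.92455795,   0.        , 315.88133967],
       [  0.        , 396.92455795, 194.02492851],
       [  0.        ,   0.        ,   1.        ]]), 'dist': array([-0.05437041,  0.        ,  0.        ,  0.        ,  0.        ]), 'world_from_camera': array([[-9.98648035e-01,  3.41784105e-02, -3.91655285e-02,
         5.02576393e+02],
       [-5.18587834e-02, -6.03271613e-01,  7.95847993e-01,
         9.58654280e+02],
       [ 3.57336780e-03,  7
[... 264 characters left out ...]
68358214e+00, -1.03116362e-01]), 'dq': array([-0.00033376, -0.00098221, -0.00231893, -0.00084483,  0.00060343,
       -0.00017297]), 'joint_efforts': array([ 3.00941909e-03, -3.53014326e+01, -3.14218640e+01, -1.07732947e-04,
        7.94713647e-03, -7.98827244e-06]), 'ee_pos': array([ 204.30042119, -510.16751229,  230.21846458]), 'tcp_rot': array([[ 9.28352441e-01,  3.71700728e-01, -5.59383941e-04],
       [ 3.71701089e-01, -9.28350383e-01,  1.96647955e-03],
       [ 2.11637586e-04, -2.03350971e-03, -9.99997910e-01]]), 'contact_force': array([ 0.4555649 ,  0.17082622, -0.1436472 ]), 'moment': array([-0.00988428, -0.01141603,  0.01941823]), 'grip_force': 0.0, 'finger_gap': 1.0007698584398756}
```

View pics/top0.png

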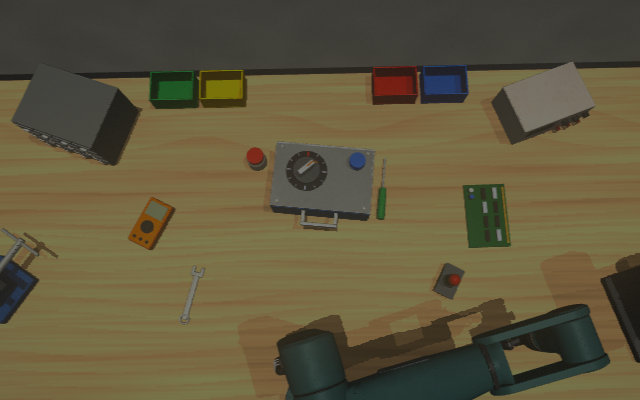

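View pics/side0.png

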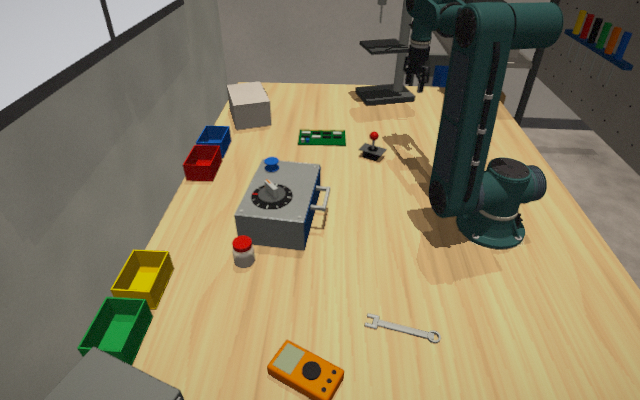

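The top view shows the box with the dial at about (307,170), the handle at (320,222) and the spool at (357,161). The side view shows the dial at about (271,194). I'll enlarge both.

```bash
python3 - <<'E'
import cv2,numpy as np
t=cv2.imread("pics/top0.png")[130:240,255:395]
s=cv2.imread("pics/side0.png")[150:255,225:345]
t=cv2.convertScaleAbs(t,alpha=1.6)
cv2.imwrite("pics/tc.png",cv2.resize(t,None,fx=5,fy=5,interpolation=cv2.INTER_CUBIC))
cv2.imwrite("pics/sc.png",cv2.resize(s,None,fx=5,fy=5,interpolation=cv2.INTER_CUBIC))
E
```

```text
(no output)
```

View pics/tc.png

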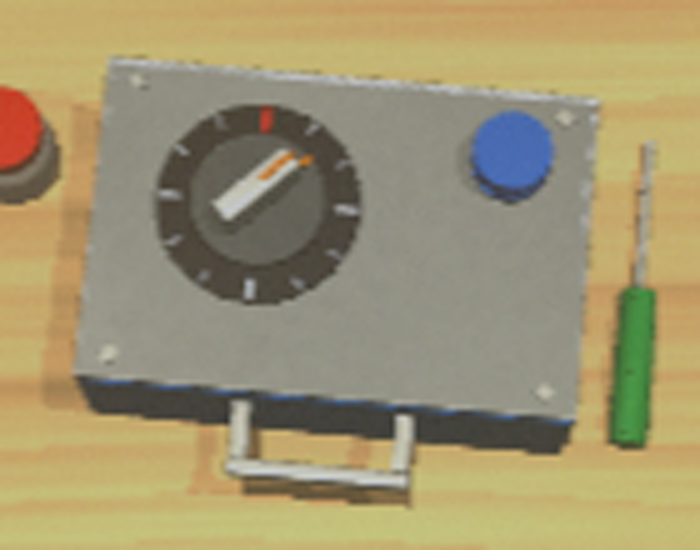

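View pics/sc.png

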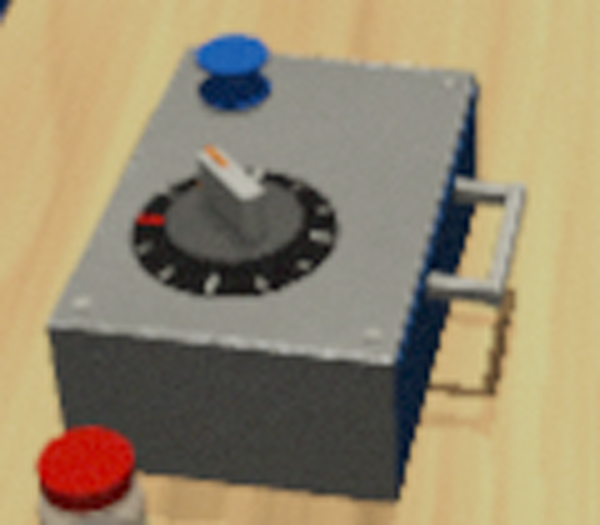

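```bash
cat >geo.py <<'E'
import numpy as np,cv2
from plant import robot,eyes
from scipy.optimize import least_squares
C={n:eyes.calibration(n) for n in("top","side")}
F=np.diag([1,-1,-1.])
def proj(n,P):
    c=C[n];M=np.linalg.inv(c["world_from_camera"]);R=F@M[:3,:3];t=F@M[:3,3]
    return cv2.projectPoints(np.atleast_2d(P).astype(float),R,t,c["camera_matrix"],c["dist"])[0][:,0]
def plane(n,uv,z):
    c=C[n];p=cv2.undistortPoints(np.array([[uv]],float),c["camera_matrix"],c["dist"])[0,0]
    W=c["world_from_camera"];d=W[:3,:3]@F@[*p,1];o=W[:3,3];return o+d*(z-o[2])/d[2]
E
python3 - <<'E'
from geo import *
# box frame pts
fl,fr,nr,nl=[100,150,110],[100,-150,110],[-100,-150,110],[-100,150,110]
red=[67,50,111];ctr=[15,50,111]
T=[(fl,110,58),(fr,600,101),(nr,575,420),(nl,78,377),(red,266,120),(ctr,258,204)]
S=[(fl,50,328),(fr,190,50),(nr,477,78),(nl,398,362),(red,151,220),([-100,150,0],398,497)]
def pt(n,u,v): return np.array([255+(u-2)/5,130+(v-2)/5]) if n=="top" else np.array([225+(u-2)/5,150+(v-2)/5])
def w(p,P): c,s=np.cos(p[2]),np.sin(p[2]);P=np.array(P,float);return P@np.array([[c,-s,0],[s,c,0],[0,0,1]]).T+[p[0],p[1],0]
def res(p,k="both"):
    r=[]
    for n,L in(("top",T),("side",S)):
        if k in("both",n): r.append(proj(n,w(p,[a for a,*_ in L]))-[pt(n,u,v) for _,u,v in L])
    return np.concatenate(r).ravel()
for k in("top","side","both"):
    s=least_squares(res,[500,0,0],kwargs={"k":k});print(k,s.x.round(4),s.fun.round(1))
p=s.x
print("dial",w(p,[[15,50,146]]))
for n,a,b in(("top",(222,212),(284,153)),("side",(252,192),(208,152))):
    A,B=plane(n,pt(n,*a),156),plane(n,pt(n,*b),156);d=B-A
    print(n,A,B,np.hypot(*d[:2]),"dial rad",p[2]-np.arctan2(d[1],d[0]), "mid",(A+B)/2)
for n,a,b in(("top",(228,464),(409,479)),):
    print("handle",plane(n,pt(n,*a),92),plane(n,pt(n,*b),92))
# handle x offset from box: front at -100, handle center -140
print("handle pred",w(p,[[-140,50,84],[-140,0,84],[-140,-50,84]]))
E
```

```text
top [ 6.596636e+02 -2.069730e+01 -1.083000e-01] [-0.2 -0.3  0.2 -0.6  0.5  0.3 -1.   0.   0.2  0.4  0.2  0.1]
side [ 6.589709e+02 -2.115960e+01 -1.048000e-01] [-0.4 -0.6 -0.5 -1.   0.1 -1.5 -0.2  0.1  0.5  0.7  0.4  1.5]
both [ 6.592726e+02 -2.088370e+01 -1.062000e-01] [-0.2 -0.   0.2 -0.6  0.7  0.3 -0.9  0.3  0.3  0.5  0.3  0.3 -0.6 -0.6
 -0.5 -1.   0.1 -1.5 -0.4  0.2  0.3  0.7  0.2  1.6]
dial [[679.48900195  27.24418538 146.        ]]
top [663.36858399  47.70181505 156.        ] [698.35616742  11.07236246 156.        ] 50.65419815961058 dial rad 0.7021010526534858 mid [680.86237571  29.38708875 156.        ]
side [665.06867858  47.44564449 156.        ] [696.37867625   9.25140454 156.        ] 49.387406491061306 dial rad 0.7779051870585415 mid [680.72367741  28.34852451 156.        ]
handle [525.53842218  48.46742891  92.        ] [514.44115034 -59.15837587  92.        ]
handle pred [[525.36256833  43.67715406  84.        ]
 [520.06161069  -6.04105033  84.        ]
 [514.76065305 -55.75925472  84.        ]]
```

Call:
arm_command --xyz '[[0.02,-0.01,0],[0.04,-0.02,0],[0.04,-0.02,0],[0.04,-0.02,0],[0.04,-0.02,0]]' --rot '[[0,0,0],[0,0,0],[0,0,0],[0,0,0],[0,0,0]]' --hand '[0.4,0.4,0.4,0.4,0.4]'

```text
clock: 0.6
ee_pos: [338.7, -358.6, 230.8]
tcp_rot: [[0.929, 0.371, -0.0], [0.371, -0.929, 0.001], [-0.0, -0.001, -1.0]]
contact_force: [1.2, -0.4, -0.4]
finger_gap: 0.698
grip_force: 0.0
```

Call:
arm_command --xyz '[[0.04,-0.02,0],[0.04,-0.02,0],[0.04,-0.02,0],[0.04,-0.02,0],[0.04,-0.02,0]]' --rot '[[0,0,0],[0,0,0],[0,0,0],[0,0,0],[0,0,0]]' --hand '[0.4,0.4,0.4,0.4,0.4]'

```text
clock: 1.1
ee_pos: [487.3, -191.3, 230.8]
tcp_rot: [[0.928, 0.372, -0.001], [0.372, -0.928, 0.0], [-0.001, -0.0, -1.0]]
contact_force: [0.5, -0.3, 0.1]
finger_gap: 0.703
grip_force: 0.0
```

Call:
arm_command --xyz '[[0.04,-0.02,0],[0.04,-0.02,0],[0.04,-0.02,0],[0.04,-0.02,0],[0.04,-0.02,0]]' --rot '[[0,0,0],[0,0,0],[0,0,0],[0,0,0],[0,0,0]]' --hand '[0.4,0.4,0.4,0.4,0.4]'

```text
clock: 1.6
ee_pos: [635.8, -24.2, 230.5]
tcp_rot: [[0.928, 0.372, -0.001], [0.372, -0.928, -0.0], [-0.001, -0.0, -1.0]]
contact_force: [1.1, -1.6, 0.8]
finger_gap: 0.7
grip_force: 0.0
```

Call:
arm_command --xyz '[[0,0,0],[0,0,0],[0,0,0],[0,0,0],[0,0,0]]' --rot '[[0,0,-8.5],[0,0,-8.5],[0,0,-8.5],[0,0,-8.5],[0,0,-8.5]]' --hand '[0.4,0.4,0.4,0.4,0.4]'

```text
clock: 2.1
ee_pos: [634.9, -25.7, 230.4]
tcp_rot: [[0.428, 0.904, -0.002], [0.904, -0.428, 0.0], [-0.001, -0.002, -1.0]]
contact_force: [0.9, -0.3, -0.1]
finger_gap: 0.702
grip_force: 0.0
```

Call:
arm_command --xyz '[[0,0,0],[0,0,0],[0,0,0],[0,0,0],[0,0,0]]' --rot '[[0,0,-8.5],[0,0,-8.5],[0,0,-8.5],[0,0,-8.5],[0,0,-8.5]]' --hand '[0.4,0.4,0.4,0.4,0.4]'

```text
clock: 2.6
ee_pos: [634.8, -25.8, 230.4]
tcp_rot: [[-0.295, 0.955, -0.002], [0.955, 0.295, 0.0], [0.001, -0.002, -1.0]]
contact_force: [-0.3, 0.2, 0.3]
finger_gap: 0.699
grip_force: 0.0
```

Call:
arm_command --xyz '[[0,0,0],[0,0,0],[0,0,0],[0,0,0],[0,0,0]]' --rot '[[0,0,-8.5],[0,0,-8.5],[0,0,-7.5],[0,0,0],[0,0,0]]' --hand '[0.4,0.4,0.4,0.4,0.4]'

```text
clock: 3.1
ee_pos: [634.9, -25.8, 230.7]
tcp_rot: [[-0.658, 0.753, -0.001], [0.753, 0.658, 0.0], [0.001, -0.001, -1.0]]
contact_force: [0.8, -0.2, -0.3]
finger_gap: 0.698
grip_force: 0.0
```

```bash
cat >st.py <<'E'
from geo import *
import sys
s=robot.read_state();R=s["tcp_rot"];yaw=np.arctan2(R[1,0],R[0,0])
print(s["clock"],s["ee_pos"].round(1),"yaw",yaw.round(4),"theta",((np.pi-.106-yaw)%(2*np.pi)).round(4),"F",s["contact_force"].round(1),"M",s["moment"].round(3),"j1,6",s["joint_positions"][[0,5]].round(3),s["finger_gap"].round(3),s["grip_force"])
print("z",R[:,2].round(4))
if len(sys.argv)>1: print("tool delta",(R.T@(np.array(eval(sys.argv[1]))-s["ee_pos"])).round(1))
E
python3 st.py "[680,28,200]"
```

```text
Traceback (most recent call last):
  File "st.py", line 4, in <module>
    print(s["clock"],s["ee_pos"].round(1),"yaw",yaw.round(4),"theta",((np.pi-.106-yaw)%(2*np.pi)).round(4),"F",s["contact_force"].round(1),"M",s["moment"].round(3),"j1,6",s["joint_positions"][[0,5]].round(3),s["finger_gap"].round(3),s["grip_force"])
                                                                                                                                                                                                                ^^^^^^^^^^^^^^^^^^^^^
AttributeError: 'float' object has no attribute 'round'
```

Call:
arm_command --xyz '[[0.005,0.035,0],[0.006,0.034,0.01],[0,0,0.02],[0,0,0],[0,0,0]]' --rot '[[0,0,0],[0,0,0],[0,0,0],[0,0,0],[0,0,0]]' --hand '[0.4,0.4,0.4,0.4,0.4]'

```text
clock: 3.6
ee_pos: [679.2, 27.8, 200.6]
tcp_rot: [[-0.659, 0.752, -0.002], [0.752, 0.659, -0.0], [0.001, -0.002, -1.0]]
contact_force: [0.8, -0.6, 0.7]
finger_gap: 0.7
grip_force: 0.0
```

```bash
sed -i 's/s\["finger_gap"\].round(3)/s["finger_gap"]/' st.py; python3 st.py "[680,28,127]"; python3 - <<'E'
from geo import *
t=eyes.get_image("top")[120:230,250:390,::-1];s=eyes.get_image("side")[130:245,215:345,::-1]
f=lambda a:cv2.resize(cv2.convertScaleAbs(a,alpha=1.4),(400,330),interpolation=cv2.INTER_CUBIC)
cv2.imwrite("pics/a.png",np.hstack([f(t),f(s)]))
E
```

```text
3.6 [679.2  27.8 200.6] yaw 2.2907 theta 0.7449 F [ 0.8 -0.6  0.7] M [-0.026  0.026 -0.026] j1,6 [-0.042 -0.762] 0.7001297449045444 0.0
z [-2.1e-03 -3.0e-04 -1.0e+00]
tool delta [-0.5  0.9 73.6]
```

View pics/a.png

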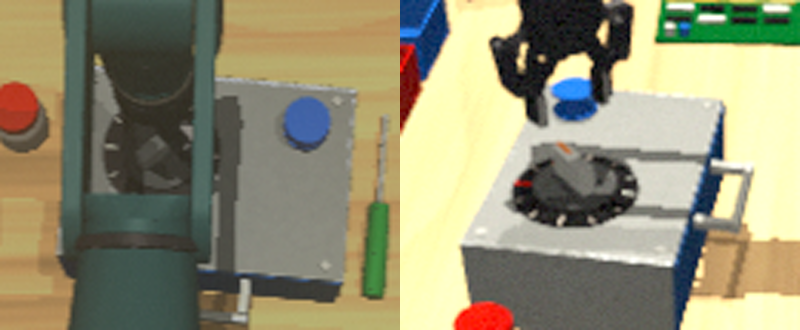

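The side view shows the open fingers over the bar, one on each side of it, and the line-up looks right. Next I descend and grip.

Call:
arm_command --xyz '[[0,0.001,0.03],[0,0,0.025],[0,0,0.015],[0,0,0.003],[0,0,0]]' --rot '[[0,0,0],[0,0,0],[0,0,0],[0,0,0],[0,0,0]]' --hand '[0.4,0.4,0.4,0.4,0.0]'

```text
clock: 4.2
ee_pos: [680.5, 28.3, 128.9]
tcp_rot: [[-0.66, 0.751, 0.001], [0.751, 0.66, -0.0], [-0.0, 0.0, -1.0]]
contact_force: [-1.4, -0.0, 0.4]
finger_gap: 0.545
grip_force: 0.0
```

Call:
arm_command --xyz '[[0,0,0],[0,0,0],[0,0,0],[0,0,0],[0,0,0]]' --rot '[[0,0,0],[0,0,0],[0,0,0],[0,0,0],[0,0,0]]' --hand '[-0.4,-0.7,-1,-1,-1]'

```text
clock: 4.7
ee_pos: [681.0, 28.0, 130.7]
tcp_rot: [[-0.66, 0.751, 0.003], [0.751, 0.66, -0.001], [-0.003, 0.001, -1.0]]
contact_force: [-2.1, -1.3, 6.6]
finger_gap: 0.175
grip_force: 61.2
```

```bash
python3 st.py "[680,28,127]"
```

```text
4.7 [681.   28.  130.7] yaw 2.2916 theta 0.744 F [-2.1 -1.3  6.6] M [-0.417  0.379 -0.019] j1,6 [-0.041 -0.762] 0.17459011468483082 61.18293642997742
z [ 0.0029 -0.0013 -1.    ]
tool delta [ 0.7 -0.8  3.7]
```

Call:
arm_command --xyz '[[0,0,-0.002],[0,0,0],[0,0,0],[0,0,0],[0,0,0]]' --rot '[[0,0,0],[0,0,2],[0,0,5],[0,0,5],[0,0,5]]' --hand '[-1,-1,-1,-1,-1]'

```text
clock: 5.2
ee_pos: [681.1, 28.0, 130.7]
tcp_rot: [[-0.408, 0.913, 0.002], [0.913, 0.408, -0.001], [-0.002, 0.001, -1.0]]
contact_force: [-0.0, -1.4, 1.3]
finger_gap: 0.173
grip_force: 60.4
```

```bash
python3 st.py
```

```text
5.2 [681.1  28.  130.7] yaw 1.9915 theta 1.0441 F [-0.  -1.4  1.3] M [-0.485 -0.082  0.068] j1,6 [-0.041 -0.462] 0.17256956730543418 60.423463582992554
z [ 0.0018 -0.0012 -1.    ]
```

Call:
arm_command --xyz '[[0,0,0],[0,0,0],[0,0,0],[0,0,0],[0,0,0]]' --rot '[[0,0,6],[0,0,6],[0,0,6],[0,0,6],[0,0,4]]' --hand '[-1,-1,-1,-1,-1]'

```text
clock: 5.7
ee_pos: [681.2, 28.1, 130.7]
tcp_rot: [[0.068, 0.998, 0.002], [0.998, -0.068, -0.001], [-0.001, 0.002, -1.0]]
contact_force: [1.4, -1.9, 1.7]
finger_gap: 0.174
grip_force: 60.4
```

```bash
python3 st.py
```

```text
5.7 [681.2  28.1 130.7] yaw 1.5031 theta 1.5325 F [ 1.4 -1.9  1.7] M [-0.503 -0.017  0.128] j1,6 [-0.041  0.026] 0.17401795216949803 60.4113507270813
z [ 0.0021 -0.0011 -1.    ]
```

Call:
arm_command --xyz '[[0,0,0],[0,0,0],[0,0,0],[0,0,0],[0,0,0]]' --rot '[[0,0,2.2],[0,0,0],[0,0,0],[0,0,0],[0,0,0]]' --hand '[-1,-1,-1,-1,-1]'

```text
clock: 6.2
ee_pos: [681.1, 28.1, 130.7]
tcp_rot: [[0.103, 0.995, 0.002], [0.995, -0.103, -0.001], [-0.001, 0.002, -1.0]]
contact_force: [4.6, -2.6, 1.6]
finger_gap: 0.172
grip_force: 60.6
```

```bash
python3 st.py; python3 - <<'E'
from geo import *
t=eyes.get_image("top")[130:220,260:370,::-1];s=eyes.get_image("side")[160:225,235:315,::-1]
f=lambda a:cv2.resize(cv2.convertScaleAbs(a,alpha=1.6),(400,325),interpolation=cv2.INTER_CUBIC)
cv2.imwrite("pics/b.png",np.hstack([f(t),f(s)]))
E
```

```text
6.2 [681.1  28.1 130.7] yaw 1.4681 theta 1.5675 F [ 4.6 -2.6  1.6] M [-0.73  -0.441 -0.047] j1,6 [-0.041  0.061] 0.1724435287016764 60.61049938201904
z [ 2.e-03 -9.e-04 -1.e+00]
```

View pics/b.png

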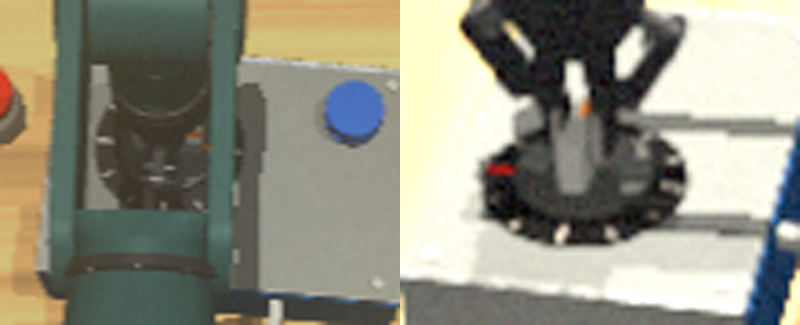

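The orange pointer, at about (198,138) in the left half, sits at mark 3 and the bar is square to the red mark. Next I turn left to 1.

Call:
arm_command --xyz '[[0,0,0],[0,0,0],[0,0,0],[0,0,0],[0,0,0]]' --rot '[[0,0,0],[0,0,-4],[0,0,-6],[0,0,-6],[0,0,-6]]' --hand '[-1,-1,-1,-1,-1]'

```text
clock: 6.8
ee_pos: [681.1, 28.1, 130.7]
tcp_rot: [[-0.282, 0.96, 0.002], [0.96, 0.282, -0.001], [-0.001, 0.002, -1.0]]
contact_force: [2.3, -3.0, 2.1]
finger_gap: 0.175
grip_force: 60.8
```

Call:
arm_command --xyz '[[0,0,0],[0,0,0],[0,0,0],[0,0,0],[0,0,0]]' --rot '[[0,0,-6],[0,0,-6],[0,0,-6],[0,0,-6],[0,0,-6]]' --hand '[-1,-1,-1,-1,-1]'

```text
clock: 7.3
ee_pos: [681.0, 28.1, 130.7]
tcp_rot: [[-0.724, 0.69, 0.002], [0.69, 0.724, -0.001], [-0.002, 0.0, -1.0]]
contact_force: [3.3, -4.4, 1.1]
finger_gap: 0.174
grip_force: 60.8
```

```bash
python3 st.py
```

```text
7.3 [681.   28.1 130.7] yaw 2.3797 theta 0.6559 F [ 3.3 -4.4  1.1] M [-0.793 -0.499 -0.075] j1,6 [-0.042 -0.85 ] 0.1738340203900187 60.75159788131714
z [ 0.0017 -0.001  -1.    ]
```

Call:
arm_command --xyz '[[0,0,0],[0,0,0],[0,0,0],[0,0,0],[0,0,0]]' --rot '[[0,0,-5],[0,0,-2.6],[0,0,0],[0,0,0],[0,0,0]]' --hand '[-1,-1,-1,-1,-1]'

```text
clock: 7.8
ee_pos: [680.9, 28.0, 130.7]
tcp_rot: [[-0.806, 0.593, 0.002], [0.593, 0.806, -0.001], [-0.002, 0.0, -1.0]]
contact_force: [3.2, -4.9, 1.5]
finger_gap: 0.177
grip_force: 60.5
```

```bash
python3 st.py
```

```text
7.8 [680.9  28.  130.7] yaw 2.5074 theta 0.5282 F [ 3.2 -4.9  1.5] M [-0.814 -0.545  0.074] j1,6 [-0.041 -0.978] 0.17668102769923366 60.52990436553955
z [ 0.0016 -0.0011 -1.    ]
```

Call:
arm_command --xyz '[[0,0,0],[0,0,0],[0,0,0],[0,0,0],[0,0,0]]' --rot '[[0,0,0],[0,0,0],[0,0,0],[0,0,0],[0,0,2]]' --hand '[-1,-1,-1,-1,-1]'

```text
clock: 8.3
ee_pos: [680.9, 28.0, 130.7]
tcp_rot: [[-0.784, 0.621, 0.002], [0.621, 0.784, -0.001], [-0.002, 0.0, -1.0]]
contact_force: [3.0, -4.0, 2.4]
finger_gap: 0.174
grip_force: 60.4
```

Call:
arm_command --xyz '[[0,0,0],[0,0,0],[0,0,0],[0,0,0],[0,0,0]]' --rot '[[0,0,4],[0,0,4],[0,0,4],[0,0,4],[0,0,4]]' --hand '[-1,-1,-1,-1,-1]'

```text
clock: 8.8
ee_pos: [681.0, 28.1, 130.7]
tcp_rot: [[-0.523, 0.853, 0.002], [0.853, 0.523, -0.001], [-0.002, 0.001, -1.0]]
contact_force: [3.0, -3.8, 1.7]
finger_gap: 0.173
grip_force: 60.5
```

Call:
arm_command --xyz '[[0,0,0],[0,0,0],[0,0,0],[0,0,0],[0,0,0]]' --rot '[[0,0,4],[0,0,4],[0,0,4],[0,0,4],[0,0,4]]' --hand '[-1,-1,-1,-1,-1]'

```text
clock: 9.3
ee_pos: [681.1, 28.1, 130.7]
tcp_rot: [[-0.199, 0.98, 0.002], [0.98, 0.199, -0.001], [-0.001, 0.002, -1.0]]
contact_force: [3.7, -3.7, 2.2]
finger_gap: 0.176
grip_force: 60.5
```

```bash
python3 st.py
```

```text
9.3 [681.1  28.1 130.7] yaw 1.7716 theta 1.264 F [ 3.7 -3.7  2.2] M [-0.803 -0.521  0.07 ] j1,6 [-0.041 -0.242] 0.1761845987294088 60.4741895198822
z [ 0.0019 -0.001  -1.    ]
```

Call:
arm_command --xyz '[[0,0,0],[0,0,0],[0,0,0],[0,0,0],[0,0,0]]' --rot '[[0,0,3],[0,0,3],[0,0,3],[0,0,3],[0,0,3]]' --hand '[-1,-1,-1,-1,-1]'

```text
clock: 9.8
ee_pos: [681.1, 28.1, 130.7]
tcp_rot: [[0.06, 0.998, 0.002], [0.998, -0.06, -0.001], [-0.001, 0.002, -1.0]]
contact_force: [4.3, -4.3, 1.3]
finger_gap: 0.173
grip_force: 60.4
```

Call:
arm_command --xyz '[[0,0,0],[0,0,0],[0,0,0],[0,0,0],[0,0,0]]' --rot '[[0,0,3],[0,0,3],[0,0,2],[0,0,2],[0,0,2]]' --hand '[-1,-1,-1,-1,-1]'

```text
clock: 10.3
ee_pos: [681.2, 28.1, 130.7]
tcp_rot: [[0.266, 0.964, 0.002], [0.964, -0.266, -0.001], [-0.0, 0.002, -1.0]]
contact_force: [4.9, -3.4, 2.5]
finger_gap: 0.174
grip_force: 60.4
```

```bash
python3 st.py
```

```text
10.3 [681.2  28.1 130.7] yaw 1.3017 theta 1.7339 F [ 4.9 -3.4  2.5] M [-0.781 -0.503  0.077] j1,6 [-0.041  0.228] 0.17414835844245075 60.414002537727356
z [ 0.0022 -0.001  -1.    ]
```

Call:
arm_command --xyz '[[0,0,0],[0,0,0],[0,0,0],[0,0,0],[0,0,0]]' --rot '[[0,0,1],[0,0,1],[0,0,1],[0,0,1],[0,0,1]]' --hand '[-1,-1,-1,-1,-1]'

```text
clock: 10.8
ee_pos: [681.2, 28.1, 130.7]
tcp_rot: [[0.348, 0.937, 0.002], [0.937, -0.348, -0.001], [-0.0, 0.002, -1.0]]
contact_force: [4.7, -4.1, 2.4]
finger_gap: 0.173
grip_force: 60.4
```

```bash
python3 st.py
```

```text
10.8 [681.2  28.1 130.7] yaw 1.2152 theta 1.8204 F [ 4.7 -4.1  2.4] M [-0.796 -0.532  0.059] j1,6 [-0.041  0.314] 0.1727541471736463 60.40125846862793
z [ 0.0022 -0.001  -1.    ]
```

Call:
arm_command --xyz '[[0,0,0],[0,0,0],[0,0,0],[0,0,0],[0,0,0]]' --rot '[[0,0,1],[0,0,1],[0,0,1],[0,0,1],[0,0,1]]' --hand '[-1,-1,-1,-1,-1]'

```text
clock: 11.3
ee_pos: [681.2, 28.1, 130.7]
tcp_rot: [[0.429, 0.904, 0.002], [0.904, -0.429, -0.001], [0.0, 0.002, -1.0]]
contact_force: [4.2, -3.9, 1.8]
finger_gap: 0.174
grip_force: 60.4
```

```bash
python3 st.py
```

```text
11.3 [681.2  28.1 130.7] yaw 1.1279 theta 1.9077 F [ 4.2 -3.9  1.8] M [-0.78  -0.51   0.064] j1,6 [-0.041  0.401] 0.1744776925628498 60.38740396499634
z [ 0.0022 -0.001  -1.    ]
```

Call:
arm_command --xyz '[[0,0,0],[0,0,0],[0,0,0],[0,0,0],[0,0,0]]' --rot '[[0,0,1],[0,0,1],[0,0,1],[0,0,1],[0,0,1]]' --hand '[-1,-1,-1,-1,-1]'

```text
clock: 11.8
ee_pos: [681.3, 28.2, 130.7]
tcp_rot: [[0.505, 0.863, 0.003], [0.863, -0.505, -0.001], [0.001, 0.003, -1.0]]
contact_force: [4.4, -4.2, 1.4]
finger_gap: 0.172
grip_force: 60.3
```

```bash
python3 st.py
```

```text
11.8 [681.3  28.2 130.7] yaw 1.0416 theta 1.994 F [ 4.4 -4.2  1.4] M [-0.74  -0.643  0.417] j1,6 [-0.041  0.488] 0.1721061433516726 60.321539640426636
z [ 2.6e-03 -9.0e-04 -1.0e+00]
```

The dial has met the lever (moment up from 0.06 to 0.42 N m), somewhere between 1.91 and 1.94 rad. From here I use small steps.

Call:
arm_command --xyz '[[0,0,0],[0,0,0],[0,0,0]]' --rot '[[0,0,0],[0,0,0],[0,0,0]]' --hand '[-1,-1,-1]'

```text
clock: 12.1
ee_pos: [681.3, 28.2, 130.7]
tcp_rot: [[0.505, 0.863, 0.003], [0.863, -0.505, -0.001], [0.001, 0.003, -1.0]]
contact_force: [4.3, -4.0, 1.4]
finger_gap: 0.17
grip_force: 60.4
```

```bash
python3 st.py
```

```text
12.1 [681.3  28.2 130.7] yaw 1.0418 theta 1.9938 F [ 4.3 -4.   1.4] M [-0.744 -0.633  0.149] j1,6 [-0.041  0.488] 0.17034892592967668 60.357990860939026
z [ 2.6e-03 -9.0e-04 -1.0e+00]
```

Call:
arm_command --xyz '[[0,0,0],[0,0,0],[0,0,0],[0,0,0]]' --rot '[[0,0,1],[0,0,1],[0,0,1],[0,0,1]]' --hand '[-1,-1,-1,-1]'

```text
clock: 12.5
ee_pos: [681.3, 28.2, 130.7]
tcp_rot: [[0.564, 0.826, 0.003], [0.826, -0.564, -0.001], [0.001, 0.003, -1.0]]
contact_force: [4.8, -3.7, 0.7]
finger_gap: 0.171
grip_force: 60.3
```

```bash
python3 st.py
```

```text
12.5 [681.3  28.2 130.7] yaw 0.9718 theta 2.0637 F [ 4.8 -3.7  0.7] M [-0.768 -0.686  0.433] j1,6 [-0.041  0.558] 0.17104807128276175 60.33234357833862
z [ 0.0026 -0.001  -1.    ]
```

Call:
arm_command --xyz '[[0,0,0],[0,0,0],[0,0,0]]' --rot '[[0,0,0.8],[0,0,0.8],[0,0,0.8]]' --hand '[-1,-1,-1]'

```text
clock: 12.8
ee_pos: [681.4, 28.2, 130.7]
tcp_rot: [[0.598, 0.802, 0.003], [0.802, -0.598, -0.001], [0.001, 0.003, -1.0]]
contact_force: [4.2, -4.4, 0.9]
finger_gap: 0.176
grip_force: 60.3
```

```bash
python3 st.py
```

```text
12.8 [681.4  28.2 130.7] yaw 0.9302 theta 2.1054 F [ 4.2 -4.4  0.9] M [-0.757 -0.614  0.485] j1,6 [-0.041  0.599] 0.1757392093312962 60.34120202064514
z [ 0.0026 -0.001  -1.    ]
```

Call:
arm_command --xyz '[[0,0,0],[0,0,0]]' --rot '[[0,0,0.8],[0,0,0.8]]' --hand '[-1,-1]'

```text
clock: 13.0
ee_pos: [681.4, 28.2, 130.7]
tcp_rot: [[0.62, 0.785, 0.003], [0.785, -0.62, -0.001], [0.001, 0.003, -1.0]]
contact_force: [5.0, -4.7, 2.1]
finger_gap: 0.175
grip_force: 60.3
```

```bash
python3 st.py
```

```text
13.0 [681.4  28.2 130.7] yaw 0.9024 theta 2.1332 F [ 5.  -4.7  2.1] M [-0.805 -0.659  0.444] j1,6 [-0.041  0.627] 0.1745504272382083 60.34722983837128
z [ 0.0027 -0.0011 -1.    ]
```

Estimated travel past the meeting is about 0.21 rad, inside the 0.18 to 0.26 window. Next I release the dial, lift and turn for the handle.

Call:
arm_command --xyz '[[0,0,0],[0,0,0],[0,0,0],[0,0,0],[0,0,0]]' --rot '[[0,0,0],[0,0,0],[0,0,0],[0,0,0],[0,0,0]]' --hand '[-0.6,-0.3,0.1,0.3,0.3]'

```text
clock: 13.5
ee_pos: [679.9, 29.2, 129.8]
tcp_rot: [[0.619, 0.785, -0.001], [0.785, -0.619, 0.001], [-0.0, -0.002, -1.0]]
contact_force: [0.0, -0.2, -0.2]
finger_gap: 0.649
grip_force: 0.0
```

Call:
arm_command --xyz '[[0,0,-0.01],[0,0,-0.02],[0,0,-0.03],[0,0,-0.03],[0,0,0]]' --rot '[[0,0,0],[0,0,0],[0,0,0],[0,0,0],[0,0,0]]' --hand '[0.3,0.3,0.3,0.3,0.3]'

```text
clock: 14.0
ee_pos: [682.7, 28.7, 228.1]
tcp_rot: [[0.619, 0.785, 0.012], [0.785, -0.619, -0.0], [0.007, 0.01, -1.0]]
contact_force: [0.3, 0.2, 1.3]
finger_gap: 0.647
grip_force: 0.0
```

Call:
arm_command --xyz '[[0,0,0],[0,0,0],[0,0,0],[0,0,0],[0,0,0]]' --rot '[[0,0,-8],[0,0,-8],[0,0,-8],[0,0,-8.2],[0,0,0]]' --hand '[0.3,0.3,0.3,0,-0.3]'

```text
clock: 14.5
ee_pos: [680.1, 28.7, 219.9]
tcp_rot: [[0.106, 0.994, -0.001], [0.994, -0.106, 0.0], [0.0, -0.001, -1.0]]
contact_force: [0.9, 0.1, -1.0]
finger_gap: 0.361
grip_force: 0.0
```

```bash
python3 st.py "[520,-5.5,180]"
```

```text
14.5 [680.1  28.7 219.9] yaw 1.4643 theta 1.5713 F [ 0.9  0.1 -1. ] M [ 0.002  0.018 -0.048] j1,6 [-0.041  0.065] 0.3608667243490956 0.0
z [-8.e-04  1.e-04 -1.e+00]
tool delta [ -51.  -155.6   40. ]
```

Call:
arm_command --xyz '[[-0.012,-0.036,0],[-0.012,-0.04,0],[-0.013,-0.04,0],[-0.014,-0.04,0.02],[0,0,0.02]]' --rot '[[0,0,0],[0,0,0],[0,0,0],[0,0,0],[0,0,0]]' --hand '[-0.3,-0.3,-0.3,-0.3,-0.3]'

```text
clock: 15.0
ee_pos: [514.9, -5.9, 179.4]
tcp_rot: [[0.111, 0.994, -0.003], [0.994, -0.111, -0.0], [-0.001, -0.003, -1.0]]
contact_force: [0.8, 0.0, -0.1]
finger_gap: 0.356
grip_force: 0.0
```

Call:
arm_command --xyz '[[0,0,0.03],[0,0,0.03],[0,0,0.015],[0,0,0],[0,0,0]]' --rot '[[0,0,0],[0,0,0],[0,0,0],[0,0,0],[0,0,0]]' --hand '[-0.3,-0.3,-0.3,-0.3,-0.3]'

```text
clock: 15.5
ee_pos: [520.0, -5.5, 105.7]
tcp_rot: [[0.108, 0.994, 0.0], [0.994, -0.108, -0.0], [-0.0, 0.0, -1.0]]
contact_force: [0.2, -0.9, 1.1]
finger_gap: 0.352
grip_force: 0.0
```

```bash
python3 st.py "[520,-5.5,70]"; python3 - <<'E'
from geo import *
t=eyes.get_image("top")[130:240,260:390,::-1];s=eyes.get_image("side")[140:240,235:355,::-1]
f=lambda a:cv2.resize(cv2.convertScaleAbs(a,alpha=1.5),(400,335),interpolation=cv2.INTER_CUBIC)
cv2.imwrite("pics/c.png",np.hstack([f(t),f(s)]))
E
```

```text
15.5 [520.   -5.5 105.7] yaw 1.4629 theta 1.5727 F [ 0.2 -0.9  1.1] M [ 0.006 -0.006  0.04 ] j1,6 [-0.12  -0.012] 0.352007081694735 0.0
z [ 2.e-04 -1.e-04 -1.e+00]
tool delta [ 0.  -0.  35.7]
```

View pics/c.png

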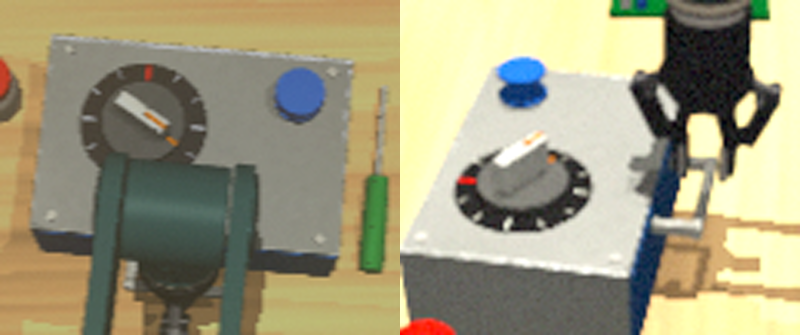

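Left half: the pointer rests at about number 4 on the dial. Right half: the fingers, near (690,170) and (728,170), straddle the handle bar, with the knuckles well above the box top. Next I descend and grip.

Call:
arm_command --xyz '[[0,0,0.012],[0,0,0.012],[0,0,0.009],[0,0,0],[0,0,0]]' --rot '[[0,0,0],[0,0,0],[0,0,0],[0,0,0],[0,0,0]]' --hand '[-0.3,-0.3,-0.3,-0.3,-0.3]'

```text
clock: 16.1
ee_pos: [519.5, -5.5, 71.6]
tcp_rot: [[0.106, 0.994, -0.001], [0.994, -0.106, 0.0], [-0.0, -0.001, -1.0]]
contact_force: [0.2, 0.3, -0.1]
finger_gap: 0.35
grip_force: 0.0
```

```bash
python3 st.py
```

```text
16.1 [519.5  -5.5  71.6] yaw 1.4646 theta 1.571 F [ 0.2  0.3 -0.1] M [-0.024 -0.022 -0.009] j1,6 [-0.12  -0.013] 0.34983329256231205 0.0
z [-1.3e-03  1.0e-04 -1.0e+00]
```

Call:
arm_command --xyz '[[0,0,0],[0,0,0],[0,0,0],[0,0,0],[0,0,0]]' --rot '[[0,0,0],[0,0,0],[0,0,0],[0,0,0],[0,0,0]]' --hand '[-0.5,-0.7,-1,-1,-1]'

```text
clock: 16.6
ee_pos: [519.6, -5.5, 73.0]
tcp_rot: [[0.106, 0.994, -0.0], [0.994, -0.106, -0.0], [-0.0, -0.0, -1.0]]
contact_force: [-4.4, 0.3, 5.2]
finger_gap: 0.103
grip_force: 60.4
```

```bash
python3 st.py
```

```text
16.6 [519.6  -5.5  73. ] yaw 1.4645 theta 1.5711 F [-4.4  0.3  5.2] M [ 0.072  0.685 -0.071] j1,6 [-0.12  -0.013] 0.1032462226937591 60.41706204414368
z [-4.e-04 -1.e-04 -1.e+00]
```

Call:
arm_command --xyz '[[0,-0.001,-0.001],[0,-0.001,0],[0,-0.001,0],[0,-0.001,0],[0,-0.001,0]]' --rot '[[0,0,0],[0,0,0],[0,0,0],[0,0,0],[0,0,0]]' --hand '[-1,-1,-1,-1,-1]'

```text
clock: 17.1
ee_pos: [515.0, -5.0, 73.1]
tcp_rot: [[0.106, 0.994, 0.0], [0.994, -0.106, -0.0], [-0.0, 0.0, -1.0]]
contact_force: [1.5, -0.1, -3.4]
finger_gap: 0.102
grip_force: 59.3
```

```bash
python3 st.py
```

```text
17.1 [515.   -5.   73.1] yaw 1.4646 theta 1.571 F [ 1.5 -0.1 -3.4] M [-0.029 -0.373 -0.069] j1,6 [-0.12  -0.014] 0.10164113081957354 59.33157742023468
z [ 3.e-04 -0.e+00 -1.e+00]
```

It moved 5 mm at about 2 N, so it is unlocked. I'll keep pulling.

Call:
arm_command --xyz '[[0,-0.004,0],[0,-0.008,0],[0,-0.008,0],[0,-0.008,0],[0,-0.008,0]]' --rot '[[0,0,0],[0,0,0],[0,0,0],[0,0,0],[0,0,0]]' --hand '[-1,-1,-1,-1,-1]'

```text
clock: 17.6
ee_pos: [478.0, -1.0, 73.1]
tcp_rot: [[0.106, 0.994, -0.0], [0.994, -0.106, 0.0], [0.0, -0.0, -1.0]]
contact_force: [2.1, 0.8, -3.7]
finger_gap: 0.1
grip_force: 59.2
```

Call:
arm_command --xyz '[[0,-0.008,0],[0,-0.008,0],[0,-0.008,0],[0,-0.008,0],[0,-0.006,0]]' --rot '[[0,0,0],[0,0,0],[0,0,0],[0,0,0],[0,0,0]]' --hand '[-1,-1,-1,-1,-1]'

```text
clock: 18.1
ee_pos: [440.4, 3.2, 73.1]
tcp_rot: [[0.106, 0.994, -0.0], [0.994, -0.106, 0.0], [0.0, -0.0, -1.0]]
contact_force: [3.0, 2.4, -5.9]
finger_gap: 0.101
grip_force: 58.9
```

Call:
arm_command --xyz '[[0,-0.004,0],[0,-0.002,0],[0,0,0],[0,0,0],[0,0,0]]' --rot '[[0,0,0],[0,0,0],[0,0,0],[0,0,0],[0,0,0]]' --hand '[-1,-1,-1,-1,-1]'

```text
clock: 18.6
ee_pos: [434.6, 3.8, 73.1]
tcp_rot: [[0.106, 0.994, -0.002], [0.994, -0.106, 0.001], [0.0, -0.002, -1.0]]
contact_force: [-1.3, 3.7, -3.2]
finger_gap: 0.097
grip_force: 59.2
```

```bash
python3 st.py "[519.6,-5.5,73]"
```

```text
18.6 [434.6   3.8  73.1] yaw 1.4647 theta 1.5709 F [-1.3  3.7 -3.2] M [ 0.572  0.242 -0.139] j1,6 [-0.122 -0.016] 0.0974042098414825 59.23378229141235
z [-2.2e-03  7.0e-04 -1.0e+00]
tool delta [-0.2 85.5 -0.1]
```

Call:
arm_command --xyz '[[0,0,0],[0,0,0],[0,0,0],[0,0,0],[0,0,0]]' --rot '[[0,0,0],[0,0,0],[0,0,0],[0,0,0],[0,0,0]]' --hand '[-0.7,-0.4,-0.3,-0.3,-0.3]'

```text
clock: 19.1
ee_pos: [435.7, 3.2, 73.7]
tcp_rot: [[0.106, 0.994, 0.001], [0.994, -0.106, -0.001], [-0.0, 0.001, -1.0]]
contact_force: [1.0, 0.3, -0.3]
finger_gap: 0.348
grip_force: 0.0
```

Call:
arm_command --xyz '[[0,0,-0.01],[0,0,-0.02],[0,0,-0.04],[0,0,-0.04],[0,0,-0.03]]' --rot '[[0,0,0],[0,0,0],[0,0,0],[0,0,0],[0,0,0]]' --hand '[-0.3,-0.3,-0.3,-0.3,-0.3]'

```text
clock: 19.6
ee_pos: [436.0, 3.3, 217.0]
tcp_rot: [[0.106, 0.994, 0.004], [0.994, -0.106, -0.001], [-0.0, 0.004, -1.0]]
contact_force: [0.9, -0.2, -0.0]
finger_gap: 0.345
grip_force: 0.0
```

Call:
arm_command --xyz '[[0,-0.03,0],[0,-0.03,0],[0,0,0],[0,0,0],[0,0,0]]' --rot '[[0,0,0],[0,0,0],[0,0,0],[0,0,0],[0,0,0]]' --hand '[-0.3,-0.3,-0.3,-0.3,-0.3]'

```text
clock: 20.1
ee_pos: [376.3, 9.7, 213.7]
tcp_rot: [[0.106, 0.994, 0.001], [0.994, -0.106, -0.0], [-0.0, 0.001, -1.0]]
contact_force: [0.8, 0.0, 0.4]
finger_gap: 0.353
grip_force: 0.0
```

```bash
python3 st.py; python3 - <<'E'
from geo import *
cv2.imwrite("pics/d.png",np.hstack([cv2.resize(eyes.get_image(n)[120:280,a:a+160,::-1],(400,400)) for n,a in(("top",240),("side",225))]))
E
```

```text
20.1 [376.3   9.7 213.7] yaw 1.4646 theta 1.571 F [0.8 0.  0.4] M [ 0.042 -0.033 -0.057] j1,6 [-0.125 -0.019] 0.35332637845272996 0.0
z [ 1.e-03 -3.e-04 -1.e+00]
```

View pics/d.png

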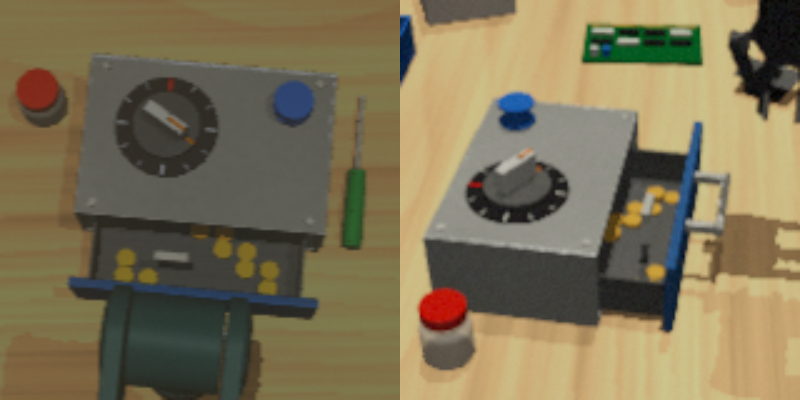

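The drawer stands open, with its front at about (195,295) in the left half. The dial is still at about number 4, the jar, spool, screwdriver and circuit board have not moved, and the gripper is clear.

```bash
python3 -c "
from plant import robot
print(robot.job_done())"
```

```text
the job is handed in; nothing more can be done
None
```

The job is handed in: the drawer is unlocked and about 85 mm of its 90 mm out, the dial is left where it drew the bolt (about number 4, an estimated 0.21 rad past the lever), and nothing nearby was touched.

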